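# Clear the power supply off the bench press, press a stud home and release the press

## Task

Somebody left the small power supply lying across the bench press: lift it off and set it down, not drop it, the same way up on the cork mat. Then push the press's raised handle all the way down until it locks over centre and stays down by itself, so that its jaw presses the stud into the LED module; do not push the stud with the fingers. Finally press the small release paddle down to free the handle so that it springs up again, leaving the power supply on the mat and the other loose things where they are.

Things in the scene. Friction and masses are not known exactly. Their poses are not given: they have to be found in the camera images.
- supply: power supply, plain metal case with vent holes in its top: 55 mm (its x) x 90 mm (its y) x 36 mm high, 0.17 to 0.35 kg. Origin: centre of its underside, z up. At the start it lies loose on the press's two rails, underside 34 mm above the table, long side roughly along the handle's direction, overhanging the rails about 4 mm each side. It stops the handle from coming down.
- mat: cork mat fixed to the table, 150 mm (its x) x 160 mm (its y), 5 mm thick; origin at the centre of its underside, so its top is 5 mm above the table.
- press: bench press, fixed, placed differently each time: a long narrow steel base. Origin: on the table under the handle's pivot; z up; +y runs under the handle, between two rails (y = 85 to 185 mm, tops 34 mm high, 46 mm apart outside) to the release paddle. Base 6 mm thick, 50 mm wide, to y = 240 mm. The LED module (128 x 64 mm, black, white dots) lies at y = -45 to -109 mm, top 20 mm high.
- pivot (a point): point on the handle's hinge axis, 43 mm above the table; the hinge axis is the press's x axis direction.
- handle (a joint): angle of the handle, rad: 0 = open, standing 1.11 rad (64 deg) above level and leaning to the press's +y; 1.11 = locked, level along +y above the rails. A spring holds it open; pushing it down takes up to about 8 N near its end, falling to nothing at 1.08, the dead centre, beyond which it stays locked by itself against its stop at 1.11.
- handle_end (a point): point on the upper (when open: facing the jaw) side of the handle's black rubber grip, on its centre line, 135 mm from the hinge axis and 8 mm off the bar's middle. The bar ends 150 mm from the hinge axis, is 24 mm wide and 16 mm thick. The point swings in an arc about the hinge axis; locked, it is 51 mm above the table.
- paddle (a point): centre of the top of the release paddle, a steel plate 34 x 36 mm beyond the rails' end (press y = 212 mm), 29 mm above the table at rest.
- release (a joint): angle of the release lever, rad: 0 at rest, 0.36 fully down (paddle about 13 mm lower). It is sprung, pushing it takes about 2 to 3 N. Its other end lifts the locked handle over centre at about 0.25, and the handle then springs up by itself; the lever comes back up when let go.
- stud (a joint): how far the grey plastic stud is pressed into the module, m: 0 at the start (its top 9 mm above the module's face), about 0.0055 when home; it is stiff and stays where it is pressed.
- stud_top (a point): centre of the top of the stud, a disc 22 mm across, under the jaw at press y = -60 mm.
- tray: bystander: fixed grey parts tray 150 x 150 x 30 mm; origin at the centre of its underside. It and the mat may swap places.
- tape: bystander: a roll of black tape lying flat, 64 mm across, 18 mm high; origin at the centre of its underside. Leave it alone.
- driver: bystander: a screwdriver 170 mm long, black handle; origin at the centre of its underside. Leave it alone.
- mug: bystander: a white mug 76 mm across, 85 mm high; origin at the centre of its underside. Leave it alone.
- mouse: bystander: a black computer mouse 100 x 58 x 26 mm; origin at the centre of its underside. Leave it alone.
- jar: bystander: a small glass jar with steel lid, 52 mm across, 60 mm high; origin at the centre of its underside. Leave it alone.
- adapter: bystander: a white plug adapter about 62 x 38 x 26 mm, lying in the parts tray; origin at the centre of its underside. Leave it alone.
Things that resemble listed ones, but are neither listed nor needed, are in the scene too. What is meant by the supply is not turquoise, and is the smaller of those in its own colour. Several things have the shape of the mat; the one meant has the colours described above.

How it is judged:
By the outcome, as a careful person would: the job done as asked, in the order asked, and still so for the second after the job is handed in, with the robot touching nothing.
It also fails if it takes over 70 s, if anything falls off the work surface, if the arm or the gripper's body presses on something with over 40 N, if the wrist force passes 120 N, or if a joint passes its speed limit or range.

## Robot

A 6-joint arm with a two-finger parallel gripper is mounted at the origin on the work surface. World frame = base frame: x ahead of the robot, y to its left, z up, the work surface at z = 0. Lengths are in m, angles in rad, forces in N, time in s.
With the tool pointing down it reaches from about 0.425 to 0.95 m from the base axis. Payload 3.5 kg.
Tool frame: the origin (TCP) lies midway between the tips of the shut fingers; the grasp point (between the pads) lies 19 mm behind it; y points along the fingers, x is the direction in which the jaws open and shut, and the axes are right-handed (so a half turn about y gives the same grasp; the last joint's range is limited). The gripper opens to 85 mm and grips with 20 to 120 N. Pads are 22 mm wide; open, the fingers measure 114 mm over their backs; the gripper's body (76 mm by 85 mm) begins 54 mm behind the grasp point. The pads swing forward as they close: fully open they stand 13 mm farther back than shut.
Start: joints at [-1.406, 0.286, 1.577, -0, 1.279, -0.15], TCP at [0.209, -0.642, 0.231] pointing down, gripper open.
Joint ranges: [-2.77, 2.77], [-0.9, 2.22], [0.21, 2.48], [-1.53, 4.67], [0.24, 2.81], [-2.84, 2.84]. Speed limits (rad/s): [2.79, 2.79, 3.14, 3.14, 3.14, 3.14].

## Interface

Orientations are given as a 3x3 rotation matrix whose columns are the frame's x, y, z axes.
In Python, from bench import robot gives the robot as it stands.
- The arm moves only by the tool step_arm, never from a script. Its argument "deltas" is a list of rows, each a list of 2 entries, a list of its own where there are three numbers: the shift along the tool's x, y, z in mm, then the turn about the tool's y in degrees. In form: [[[tx, ty, tz], twist], ...]. A call has 1 to 5 rows; each row is the pose to reach, as a shift and turn from the pose measured when the call began, along the tool's axes at that moment; what a row does not reach only later rows make up. A row lasts 1/10 s, in which the tool goes at most 50 mm and 8.59 degrees, less where a joint would pass 70% of its speed; a pose out of reach is approached as far as the arm can. A call with a gripper value outside its range is refused whole. "grip" is the opening, from 0 (shut) to 1 (fully open), set as the call begins (left out, the last holds). The fingers move at their own pace and stop on an object; the grip force is fixed at half the most. Time passes only in rows, so rows that repeat a pose let the fingers close. It gives the time, the measured TCP pose, the force and the opening at its end, in the units of the state.
- robot.observe(): the state, without advancing time (a new reading comes with each control period).
- robot.read_camera(name): name is "side" or "top" or "wrist"; returns the picture (384x512x3 uint8, red, green, blue); there is no depth.
- robot.camera_info(name): a dict with "mtx" (3x3 intrinsics, pixels), "extrinsics" (4x4, takes a point from camera to world coordinates); the wrist camera has in their place "tool_from_camera" (4x4, takes a point from camera to tool coordinates, whose origin is the TCP and whose axes are the tool frame's). Camera axes: x right, y up, looking along -z (the intrinsics and any distortion apply to the point x, -y, -z); pixel columns grow to the right and rows downward; lengths in m; the calibration is good to about 2 mm. The wrist camera is an equidistant fisheye: a pixel r from the principal point sees the ray r / f radians off the axis. A picture is of the moment at which its call begins: read the wrist's pose just before it. camera_info takes no time and is no camera call.
- robot.close_job(): hands the job in, once; it reports no verdict.
Trained networks look in the newest picture that a camera, given by its name, has taken for a name from the list of things; names that differ only in an ending like _2 or _b are one class to them, and where a whole thing is asked for, a point or a joint stands for the part that bears it (a point fixed in the world has none). Each returns a list of dicts, best first, with "p" (0 to 1); they miss things now and then, are a little off and sometimes report something else, mostly with a low value. They report only what shows in the picture. A call takes as long as a camera call. They do not tell look-alikes from the thing itself.
- robot.silhouettes(camera, thing): "mask" (384x512 bool, what is visible of it).
- robot.place_of(camera, thing): "centre" ([x, y, z] in m, in world coordinates, good to about 4 mm: a listed point, or the origin of a listed thing).
The state is a dict: "clock": time; "qpos": joint angles; "qd": joint speeds; "effort": joint torques, N m; "eef_pos": TCP position; "eef_rot": TCP orientation; "contact_force": force on the tool from outside, world axes, zero at the start; "moment": the same for the moment, N m; "opening": finger opening in m.
Only numpy, scipy, OpenCV 4.12 (cv2) and the standard library are available. Lean on these libraries where they do the work, as an engineer would, in place of code of your own. Each camera call takes 0.05 s, during which the arm holds its last target.

## Working session

There is one attempt and no reset: what is moved stays moved. The work goes in short steps, Python scripts to look and compute and a tool call to move; the robot and the scene stay as the last step left them, time stands still between calls to the robot, and variables do not carry over. Pictures are saved under pics/ and viewed, and the job is handed in when it is done.

Besides the shell and the picture viewer there is one more tool, called after ">>>" as name(argument=value, ...) on one line, values as JSON. step_arm: Moves the arm, as the interface text tells. Its arguments: {"type":"object","properties":{"deltas":{"type":"array"},"grip":{"type":"number"}},"required":["deltas"]}

```bash
mkdir -p pics; ls; python3 - <<'E'
from bench import robot
import cv2,json
s=robot.observe(); print(s)
for n in ["side","top","wrist"]:
    im=robot.read_camera(n); cv2.imwrite(f"pics/{n}0.png",im[:,:,::-1])
    print(n,robot.camera_info(n))
E
```

```text
pics
{'clock': 0.0, 'qpos': array([-1.40602084e+00,  2.87214647e-01,  1.57820086e+00,  5.51066035e-06,
        1.27863194e+00, -1.49997255e-01]), 'qd': array([-4.30129978e-04, -7.92567646e-05,  5.47102356e-04,  4.31794619e-05,
        4.94852689e-04,  8.94773053e-04]), 'effort': array([-1.14469796e-03, -4.05980802e+01, -2.92623156e+01, -1.31072707e-04,
        5.84612731e-03,  3.29217123e-06]), 'eef_pos': array([ 0.20889939, -0.64115113,  0.22990163]), 'eef_rot': array([[ 3.09598393e-01, -3.97455096e-04,  9.50867329e-01],
       [-9.50864316e-01,  2.42240251e-03,  3.09598425e-01],
       [-2.42643487e-03, -9.99996987e-01,  3.72046056e-04]]), 'contact_force': array([-0.58449406,  0.09258811,  0.71343275]), 'moment': array([ 0.00140177, -0.03589737,  0.01817811]), 'opening': 0.08532406714916803}
side {'mtx': array([[416.31036062,   0.        , 255.2913644 ],
       [  0.        , 416.31036062, 195.24022133],
       [  0.        ,   0.        ,   1.        ]]), 'extrinsics': array([[-0.78733684,  0.32166756, -0.52595693, -0.18076231],
       [-0.61647924, -0.4005864 ,  0.6778524 ,  0.80
[... 390 characters left out ...]
698 , -0.03798979,  0.00408073, -0.01981182],
       [-0.005173  ,  0.24033546,  0.97067611,  1.38869732],
       [ 0.        ,  0.        ,  0.        ,  1.        ]])}
wrist {'mtx': array([[297.31863964,   0.        , 257.36463776],
       [  0.        , 297.31863964, 187.97400741],
       [  0.        ,   0.        ,   1.        ]]), 'tool_from_camera': array([[ 9.99999112e-01,  1.26753752e-03, -4.12478499e-04,
         4.82341651e-04],
       [-7.90034148e-04,  3.14362708e-01, -9.49302620e-01,
        -1.42298123e-01],
       [-1.07360883e-03,  9.49302102e-01,  3.14363431e-01,
         8.10841718e-02],
       [ 0.00000000e+00,  0.00000000e+00,  0.00000000e+00,
         1.00000000e+00]])}
```

View pics/side0.png

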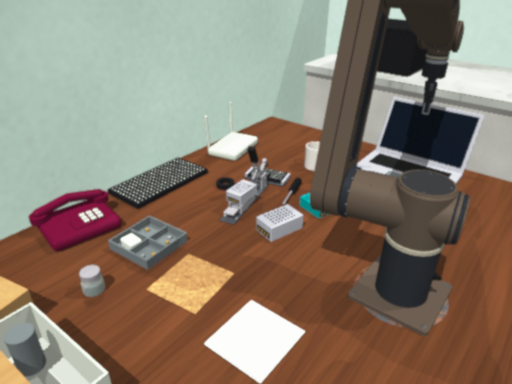

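View pics/top0.png

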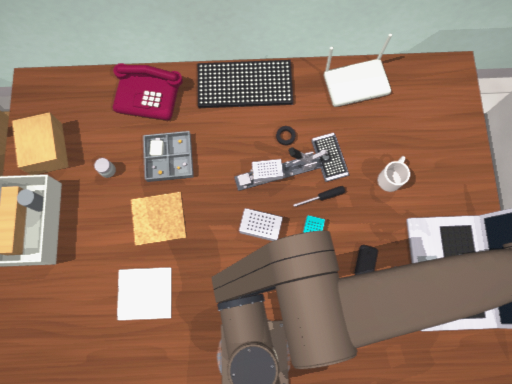

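View pics/wrist0.png

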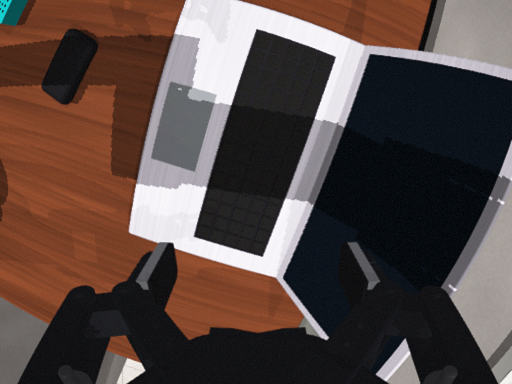

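The top view shows the press running from its paddle at about (243,181) to the module at (330,157). The supply is on its rails at (267,170), the mat at (158,218), and a bigger look-alike supply at (262,224).

```bash
cat > h.py <<'E'
import numpy as np, cv2
from bench import robot
def proj(n,P):
    ci=robot.camera_info(n); E=ci["extrinsics"]; K=ci["mtx"]
    p=(np.asarray(P,float)-E[:3,3])@E[:3,:3]
    v=np.stack([p[...,0],-p[...,1],-p[...,2]],-1)
    q=v@K.T; return q[...,:2]/q[...,2:]
def ray(n,uv):
    ci=robot.camera_info(n); E=ci["extrinsics"]; K=ci["mtx"]
    d=np.linalg.solve(K,[uv[0],uv[1],1]); d=np.array([d[0],-d[1],-d[2]])
    d=E[:3,:3]@d; return E[:3,3],d/np.linalg.norm(d)
def at_z(n,uv,z):
    o,d=ray(n,uv); return o+d*(z-o[2])/d[2]
def tri(rs):
    A=0;b=0
    for o,d in rs:
        M=np.eye(3)-np.outer(d,d); A=A+M; b=b+M@o
    return np.linalg.solve(A,b)
def wray(uv,pos,rot):
    ci=robot.camera_info("wrist"); K=ci["mtx"]; T=ci["tool_from_camera"]
    x=(uv[0]-K[0,2])/K[0,0]; y=(uv[1]-K[1,2])/K[1,1]; r=np.hypot(x,y)
    s=np.sin(r)/r if r>1e-9 else 1
    d=np.array([x*s,-y*s,-np.cos(r)])
    return pos+rot@T[:3,3], rot@(T[:3,:3]@d)
def wproj(P,pos,rot):
    ci=robot.camera_info("wrist"); K=ci["mtx"]; T=ci["tool_from_camera"]
    p=(np.asarray(P,float)-pos)@rot; p=(p-T[:3,3])@T[:3,:3]
    v=np.stack([p[...,0],-p[...,1],-p[...,2]],-1)
    th=np.arctan2(np.hypot(v[...,0],v[...,1]),v[...,2]); rr=np.hypot(v[...,0],v[...,1])
    return np.stack([K[0,2]+K[0,0]*th*v[...,0]/rr,K[1,2]+K[1,1]*th*v[...,1]/rr],-1)
def crop(im,x0,y0,x1,y1,s,fn):
    cv2.imwrite(fn,cv2.resize(im[y0:y1,x0:x1,::-1],None,fx=s,fy=s,interpolation=cv2.INTER_CUBIC))
E
python3 - <<'E'
from h import *
for n in ["side","top"]:
    im=robot.read_camera(n)
    if n=="side": crop(im,200,130,330,250,5,"pics/side_c1.png")
    else: crop(im,225,115,355,250,5 if 0 else 4,"pics/top_c1.png")
    for t in ["supply","mat","press","pivot","handle_end","paddle","stud_top","tray"]:
        for r in robot.place_of(n,t):
            if r["p"]>.15: print(n,t,round(r["p"],2),np.round(r["centre"],4),np.round(proj(n,r["centre"])))
print(robot.observe()["clock"])
E
```

```text
side supply 0.81 [ 0.3577 -0.1969 -0.0034] [315. 209.]
side supply 0.72 [ 0.5512 -0.0613  0.0358] [241. 196.]
side supply 0.69 [ 0.3817 -0.035   0.0018] [279. 228.]
side mat 0.78 [0.419  0.2879 0.0044] [192. 281.]
side mat 0.66 [0.1979 0.3269 0.0017] [252. 336.]
side mat 0.38 [ 0.5506 -0.0594  0.0384] [241. 196.]
side press 0.89 [ 0.5857 -0.1965  0.0065] [258. 185.]
side press 0.68 [0.5383 0.0115 0.0255] [229. 210.]
side pivot 0.96 [ 0.5807 -0.1947  0.041 ] [259. 176.]
side handle_end 0.48 [ 0.5699 -0.1444  0.1641] [253. 149.]
side paddle 0.71 [ 0.4731 -0.2249 -0.0029] [290. 194.]
side paddle 0.45 [0.534  0.014  0.0313] [230. 209.]
side stud_top 0.52 [ 0.5704 -0.1437  0.1643] [253. 149.]
side tray 0.67 [0.4175 0.2891 0.0064] [192. 280.]
side tray 0.61 [0.6254 0.2595 0.0013] [147. 244.]
top supply 0.95 [ 0.5515 -0.0633  0.0332] [267. 172.]
top supply 0.7 [ 3.552e-01 -1.947e-01  2.000e-04] [312. 233.]
top supply 0.69 [ 0.3859 -0.0364  0.0033] [261. 225.]
top mat 0.86 [0.1904 0.326  0.0018] [145. 293.]
top mat 0.61 [0.4232 0.2885 0.0046] [158. 217.]
top press 0.73 [ 0.5838 -0.1953 -0.0022] [307. 164.]
top pivot 0.81 [ 0.5835 -0.1951  0.0418] [308. 160.]
top handle_end 0.59 [ 0.5667 -0.1447  0.1645] [296. 153.]
top handle_end 0.34 [ 0.5983 -0.2497  0.0313] [325. 156.]
top paddle 0.72 [0.5335 0.0129 0.0282] [244. 179.]
top paddle 0.21 [ 0.2596 -0.3536  0.0013] [365. 262.]
top stud_top 0.54 [ 0.5958 -0.2502  0.027 ] [325. 157.]
top tray 0.6 [0.6232 0.2592 0.0049] [168. 157.]
1.05
```

```bash
ls pics
```

```text
side0.png
side_c1.png
top0.png
top_c1.png
wrist0.png
```

View pics/side_c1.png

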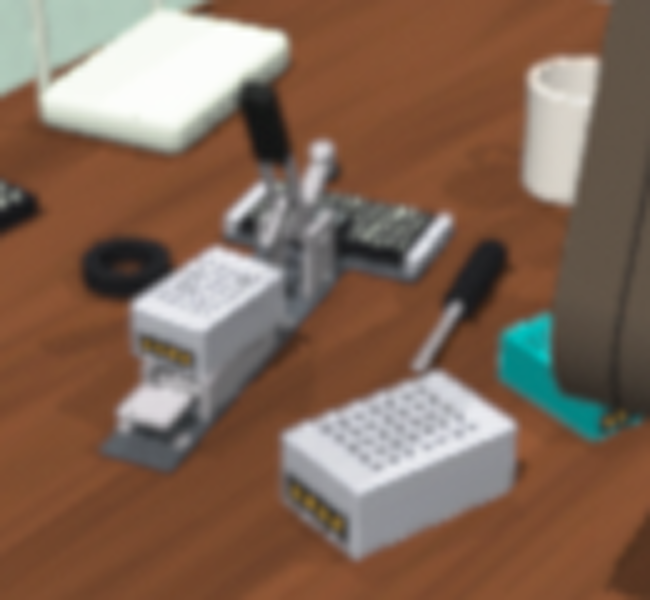

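View pics/top_c1.png

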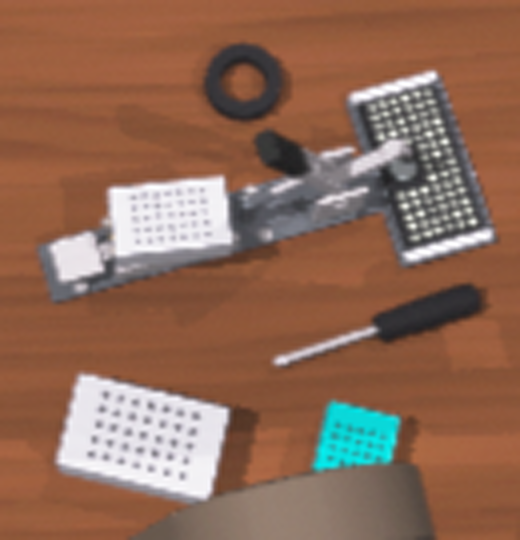

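The supply on the press has its origin at about (0.551,-0.062,0.034), seen the same by both cameras. The press direction from pivot to paddle spans 214 mm, against 212 mm given. Now I move above the supply for a wrist view.

```bash
cat >> h.py <<'E'
def goto(P,ang_deg):
    """shift (mm, tool axes) and twist for world TCP P and tool-x azimuth ang"""
    s=robot.observe(); R=s["eef_rot"]; d=(np.array(P)-s["eef_pos"])*1000@R
    a=np.degrees(np.arctan2(R[1,0],R[0,0]))
    t=-((ang_deg-a+180)%360-180)
    print("clock",round(s["clock"],2),"TCP",np.round(s["eef_pos"],4),"ang",round(a,2),"tilt",np.round(R[2],4),"q",np.round(s["qpos"],2),"F",np.round(s["contact_force"],1),"open",round(s["opening"],4))
    print("delta",np.round(d,1),"twist",round(t,1))
E
python3 -c "
from h import *
goto([0.55,-0.055,0.24],13)"
```

```text
clock 1.05 TCP [ 0.209  -0.6418  0.2313] ang -71.97 tilt [-0. -1.  0.] q [-1.41  0.29  1.58  0.    1.28 -0.15] F [0.3 0.8 1.3] open 0.0854
delta [-452.4   -8.7  505.9] twist -85.0
```

>>> step_arm(deltas=[[[-452,-9,506],-85],[[-452,-9,506],-85],[[-452,-9,506],-85],[[-452,-9,506],-85],[[-452,-9,506],-85]], grip=1)

```text
clock: 1.55
eef_pos: [0.3354, -0.424, 0.2349]
eef_rot: [[0.877, 0.001, 0.48], [-0.48, -0.0, 0.877], [0.001, -1.0, -0.0]]
contact_force: [0.3, -0.0, -0.4]
opening: 0.085
```

```bash
python3 -c "
from h import *
goto([0.55,-0.055,0.24],13)"
```

```text
clock 1.55 TCP [ 0.3354 -0.424   0.2349] ang -28.67 tilt [ 7.e-04 -1.e+00 -2.e-04] q [-1.09 -0.01  1.9   0.    1.25 -0.59] F [ 0.3 -0.  -0.4] open 0.085
delta [ 11.3  -5.2 426.7] twist -41.7
```

>>> step_arm(deltas=[[[11,-5,427],-42],[[11,-5,427],-42],[[11,-5,427],-42],[[11,-5,427],-42],[[11,-5,427],-42]])

```text
clock: 2.05
eef_pos: [0.4608, -0.2076, 0.2381]
eef_rot: [[0.972, 0.001, -0.236], [0.236, -0.001, 0.972], [0.001, -1.0, -0.001]]
contact_force: [0.6, -0.1, -0.3]
opening: 0.0855
```

```bash
python3 -c "
from h import *
goto([0.55,-0.055,0.24],13)"
```

```text
clock 2.05 TCP [ 0.4608 -0.2076  0.2381] ang 13.66 tilt [ 0.0012 -1.     -0.0015] q [-0.62 -0.1   1.98 -0.    1.26 -0.86] F [ 0.6 -0.1 -0.3] open 0.0855
delta [122.7  -1.9 127.2] twist 0.7
```

>>> step_arm(deltas=[[[123,-2,127],0],[[123,-2,127],0],[[123,-2,127],0],[[123,-2,127],0],[[123,-2,127],0]])

```text
clock: 2.55
eef_pos: [0.5515, -0.0521, 0.2403]
eef_rot: [[0.971, 0.002, -0.241], [0.241, -0.001, 0.971], [0.002, -1.0, -0.001]]
contact_force: [0.2, -0.5, -0.2]
opening: 0.0854
```

```bash
python3 - <<'E'
from h import *
goto([0.55,-0.055,0.24],13)
s=robot.observe(); im=robot.read_camera("wrist"); cv2.imwrite("pics/w1.png",im[:,:,::-1])
np.savez("w1.npz",pos=s["eef_pos"],rot=s["eef_rot"])
for t in ["supply","pivot","handle_end","paddle"]:
    for r in robot.place_of("wrist",t):
        if r["p"]>.15: print(t,round(r["p"],2),np.round(r["centre"],4),np.round(wproj(r["centre"],s["eef_pos"],s["eef_rot"])))
m=robot.silhouettes("wrist","supply")
for r in m:
    if r["p"]>.2:
        ys,xs=np.nonzero(r["mask"]); print(r["p"],xs.mean(),ys.mean(),len(xs)); 
im=robot.read_camera("top"); crop(im,225,115,355,250,4,"pics/top_c2.png")
for r in robot.silhouettes("top","supply"):
    if r["p"]>.2:
        ys,xs=np.nonzero(r["mask"]); print("top",r["p"],xs.mean(),ys.mean(),cv2.minAreaRect(np.stack([xs,ys],1).astype(np.float32)))
E
```

```text
clock 2.55 TCP [ 0.5515 -0.0521  0.2403] ang 13.94 tilt [ 0.0021 -1.     -0.001 ] q [-0.28  0.01  1.87  0.    1.26 -0.52] F [ 0.2 -0.5 -0.2] open 0.0854
delta [-2.2  0.3 -2.4] twist 0.9
supply 0.69 [ 0.5516 -0.0611  0.0323] [255. 167.]
supply 0.64 [ 0.3616 -0.1942 -0.0025] [115. 216.]
supply 0.61 [ 3.835e-01 -3.480e-02 -2.000e-04] [139. 115.]
pivot 0.67 [ 0.5814 -0.1887  0.0448] [254. 264.]
handle_end 0.78 [ 0.5728 -0.1397  0.1664] [256. 291.]
paddle 0.56 [0.5337 0.0117 0.0276] [255. 104.]
0.78 255.30213582913368 171.24838012958963 4167
0.78 106.45668693009118 220.08510638297872 2632
0.69 132.01585728444005 116.403039312851 6054
top 0.84 271.59806295399517 227.52058111380146 ((271.6470642089844, 227.4117889404297), (16.492422103881836, 25.708772659301758), 14.03624439239502)
top 0.7 312.52596314907873 231.0603015075377 ((312.5384826660156, 231.30770874023438), (19.611614227294922, 31.77081298828125), 11.309932708740234)
```

View pics/w1.png

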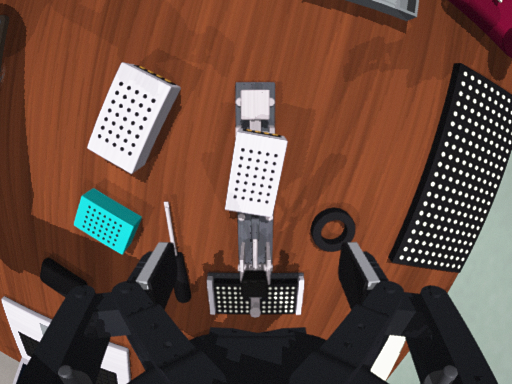

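The wrist view shows the press vertical in the image: paddle at (256,103), supply at (256,172) turned a few degrees clockwise, handle grip at (256,290). I'll fit the supply's box to its masks in the views to get yaw and height.

```bash
cat > fit.py <<'E'
from h import *
from scipy.optimize import minimize
def box(x,y,z,a,dx=.055,dy=.09,h=.036):
    c,s=np.cos(a),np.sin(a)
    P=[[i*dx/2,j*dy/2,k*h] for i in(-1,1) for j in(-1,1) for k in(0,1)]
    return np.array([[x+c*p[0]-s*p[1],y+s*p[0]+c*p[1],z+p[2]] for p in P])
def hull(uv):
    m=np.zeros((384*4,512*4),np.uint8)
    cv2.fillConvexPoly(m,cv2.convexHull(np.round((uv*4+1.5)).astype(np.int32)),1)
    return cv2.resize(m.astype(np.float32),(512,384),interpolation=cv2.INTER_AREA)
def fit(views,x0):
    def cost(p):
        c=0
        for f,m in views:
            h=hull(f(box(*p))); c+=1-np.minimum(h,m).sum()/np.maximum(h,m).sum()
        return c
    best=None
    for da in (0,.1,-.1):
        r=minimize(cost,np.array(x0)+[0,0,0,da],method="Nelder-Mead",options=dict(initial_simplex=np.array([np.array(x0)+[0,0,0,da]]+[np.array(x0)+[0,0,0,da]+d for d in np.diag([.006,.006,.006,.1])]),maxiter=300))
        if best is None or r.fun<best.fun: best=r
    return best
E
python3 - <<'E'
from fit import *
s=robot.observe(); pos,rot=s["eef_pos"],s["eef_rot"]
im=robot.read_camera("wrist"); 
mw=[r["mask"] for r in robot.silhouettes("wrist","supply") if r["mask"][170,256]]
robot.read_camera("side"); ms=[r["mask"] for r in robot.silhouettes("side","supply") if r["mask"][190,243]]
print(len(mw),len(ms))
fw=lambda P:wproj(P,pos,rot)
v=[(fw,mw[0].astype(np.float32))]
if ms: v.append((lambda P:proj("side",P),ms[0].astype(np.float32)))
for vv in ([v[0]],v):
    r=fit(vv,[.551,-.062,.034,np.radians(8)]); print(r.fun,np.round(r.x,4),np.degrees(r.x[3]))
uv=fw(box(*r.x)); o=im[:,:,::-1].copy()
cv2.polylines(o,[cv2.convexHull(np.round(uv).astype(np.int32))],True,(0,0,255),1)
cv2.imwrite("pics/fit1.png",cv2.resize(o[80:320,150:360],None,fx=2.5,fy=2.5))
E
```

```text
1 1
0.021088600158691406 [ 0.5517 -0.0615  0.0336  0.0674] 3.8626450366421876
0.17142820358276367 [ 0.5518 -0.0625  0.0304  0.0708] 4.053861783867695
```

View pics/fit1.png

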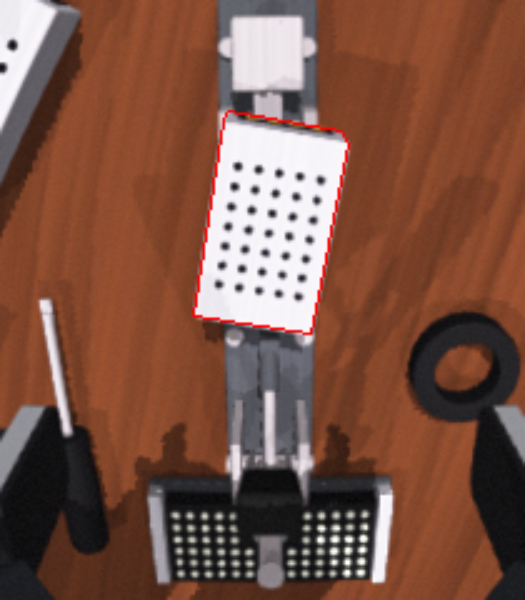

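```bash
python3 -c "
from h import *
goto([0.5513,-0.0555,0.10],3.9)"
```

```text
clock 3.15 TCP [ 0.5503 -0.0557  0.2401] ang 13.61 tilt [ 0.0013 -1.     -0.0015] q [-0.28  0.01  1.87 -0.    1.26 -0.52] F [ 0.1 -0.3  0.6] open 0.0854
delta [9.000e-01 1.401e+02 1.000e-01] twist 9.7
```

>>> step_arm(deltas=[[[1,0,0],8],[[1,40,0],9.7],[[1,80,0],9.7],[[1,115,0],9.7],[[1,140,0],9.7]])

```text
clock: 3.65
eef_pos: [0.55, -0.0553, 0.0974]
eef_rot: [[0.998, -0.002, -0.068], [0.068, -0.0, 0.998], [-0.002, -1.0, -0.0]]
contact_force: [0.6, 0.3, -1.0]
opening: 0.0853
```

```bash
python3 -c "
from h import *
goto([0.5513,-0.0555,0.031],3.9)"
```

```text
clock 3.65 TCP [ 0.55   -0.0553  0.0974] ang 3.89 tilt [-1.6e-03 -1.0e+00 -1.0e-04] q [-0.28  0.17  1.98 -0.    0.99 -0.35] F [ 0.6  0.3 -1. ] open 0.0853
delta [ 1.4 66.4 -0.3] twist -0.0
```

>>> step_arm(deltas=[[[1,20,0],0],[[1,38,0],0],[[1,55,0],0],[[1,66,0],0],[[1,66,0],0]])

```text
clock: 4.15
eef_pos: [0.5496, -0.055, 0.0297]
eef_rot: [[0.998, -0.005, -0.068], [0.068, 0.001, 0.998], [-0.005, -1.0, 0.001]]
contact_force: [-0.2, -1.1, -0.2]
opening: 0.0853
```

```bash
python3 - <<'E'
from h import *
goto([0.5513,-0.0555,0.031],3.9)
im=robot.read_camera("wrist"); a=im
b=robot.read_camera("side")
cv2.imwrite("pics/w2.png",a[:,:,::-1]); crop(b,190,110,330,250,4,"pics/s2.png")
E
```

```text
clock 4.15 TCP [ 0.5496 -0.055   0.0297] ang 3.89 tilt [-0.005 -1.     0.001] q [-0.28  0.28  2.   -0.    0.87 -0.35] F [-0.2 -1.1 -0.2] open 0.0853
delta [ 1.6 -1.3 -0.6] twist -0.0
```

View pics/w2.png

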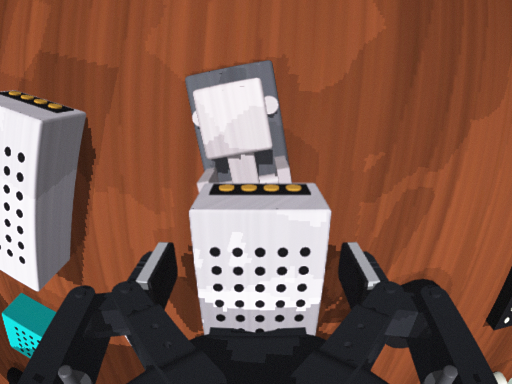

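View pics/s2.png

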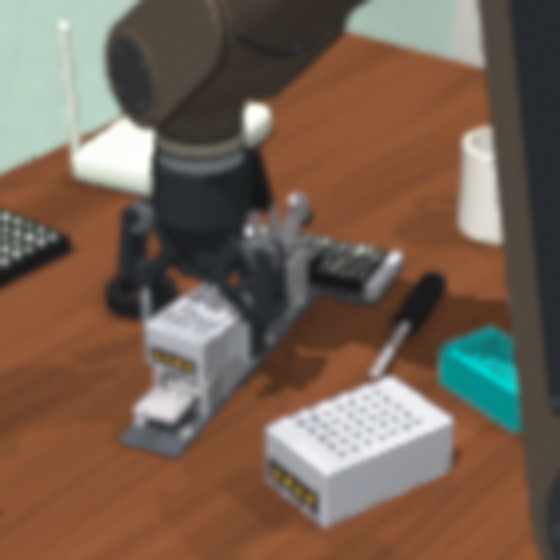

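The wrist view shows the supply centred between the fingers, from column 190 to 330, with the finger pads at 165 and 352. I close the gripper.

>>> step_arm(deltas=[[[0,0,0],0],[[0,0,0],0],[[0,0,0],0],[[0,0,0],0],[[0,0,0],0]], grip=0)

```text
clock: 4.75
eef_pos: [0.5523, -0.0557, 0.0332]
eef_rot: [[0.998, 0.001, -0.068], [0.068, -0.001, 0.998], [0.001, -1.0, -0.001]]
contact_force: [0.6, 0.6, 6.1]
opening: 0.0541
```

>>> step_arm(deltas=[[[0,0,0],0],[[0,0,0],0],[[0,-10,0],0],[[0,-20,0],0],[[0,-30,0],0]], grip=0)

```text
clock: 5.25
eef_pos: [0.5519, -0.0555, 0.0636]
eef_rot: [[0.998, 0.0, -0.068], [0.068, -0.001, 0.998], [0.0, -1.0, -0.001]]
contact_force: [0.1, 0.3, -2.6]
opening: 0.0539
```

```bash
python3 - <<'E'
from h import *
goto([0.42,0.288,0.09],3.9)
a=robot.read_camera("wrist")
b=robot.read_camera("side")
cv2.imwrite("pics/w3.png",a[:,:,::-1]); crop(b,190,110,330,250,4,"pics/s3.png")
E
```

```text
clock 5.25 TCP [ 0.5519 -0.0555  0.0636] ang 3.89 tilt [ 4.e-04 -1.e+00 -9.e-04] q [-0.28  0.23  1.99 -0.    0.93 -0.35] F [ 0.1  0.3 -2.6] open 0.0539
delta [-108.3  -26.7  351.7] twist -0.0
```

View pics/w3.png

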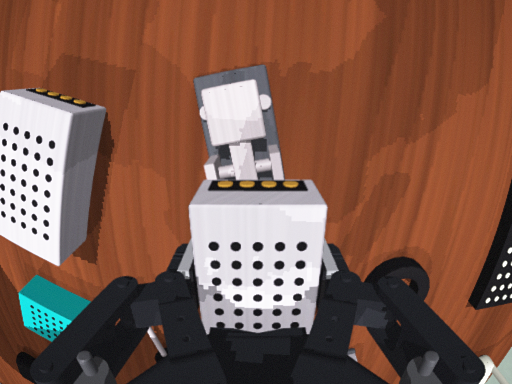

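View pics/s3.png

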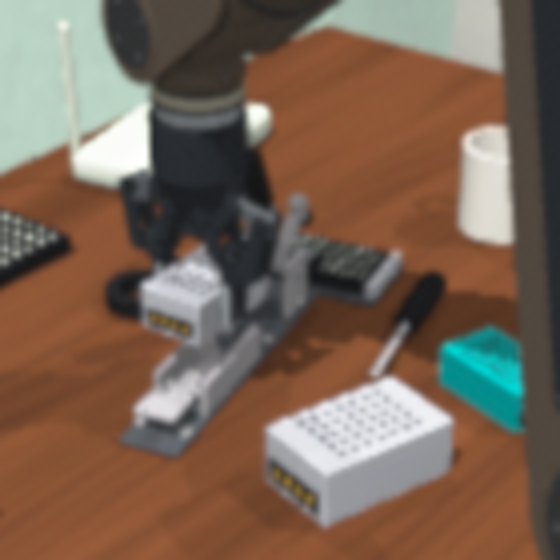

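The supply is lifted clear and level, with the opening at 54 mm. The press below is free. Carrying it to the mat.

>>> step_arm(deltas=[[[-15,-27,50],0],[[-30,-27,98],0],[[-46,-27,148],0],[[-60,-27,196],0],[[-75,-27,245],0]])

```text
clock: 5.85
eef_pos: [0.4654, 0.1737, 0.0917]
eef_rot: [[0.998, 0.006, -0.067], [0.067, -0.002, 0.998], [0.006, -1.0, -0.002]]
contact_force: [-0.0, -0.2, -1.5]
opening: 0.0544
```

```bash
python3 -c "
from h import *
goto([0.4205,0.294,0.09],3.9)"
```

```text
clock 5.85 TCP [0.4654 0.1737 0.0917] ang 3.86 tilt [ 0.0056 -1.     -0.0023] q [ 0.15  0.06  2.12 -0.    0.96  0.09] F [-0.  -0.2 -1.5] open 0.0544
delta [-36.7   1.2 123.1] twist -0.0
```

>>> step_arm(deltas=[[[-12,0,40],0],[[-25,0,80],0],[[-37,0,123],0],[[-37,0,123],0],[[-37,0,123],0]])

```text
clock: 6.35
eef_pos: [0.4195, 0.2947, 0.0911]
eef_rot: [[0.998, 0.006, -0.07], [0.07, -0.002, 0.998], [0.005, -1.0, -0.003]]
contact_force: [1.0, -0.8, -1.5]
opening: 0.0546
```

```bash
python3 - <<'E'
from h import *
goto([0.4205,0.294,0.02],3.9)
s=robot.observe()
a=robot.read_camera("wrist")
for r in robot.place_of("wrist","mat"): print(round(r["p"],2),np.round(r["centre"],4))
b=robot.read_camera("side")
cv2.imwrite("pics/w4.png",a[:,:,::-1]); crop(b,100,150,280,330,4,"pics/s4.png")
E
```

```text
clock 6.35 TCP [0.4195 0.2947 0.0911] ang 4.02 tilt [ 0.0055 -1.     -0.0027] q [ 0.42  0.09  2.08 -0.01  0.97  0.35] F [ 1.  -0.8 -1.5] open 0.0546
delta [ 0.6 71.1 -0.5] twist 0.1
0.67 [ 0.1906  0.3267 -0.0018]
```

View pics/w4.png

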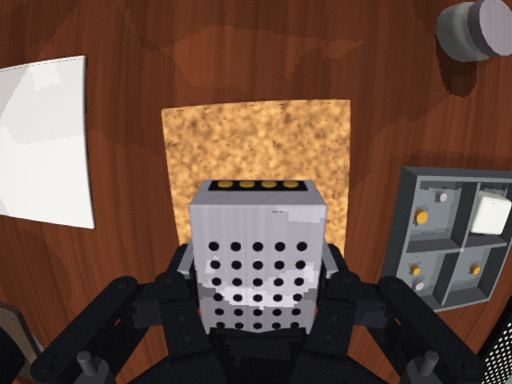

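View pics/s4.png

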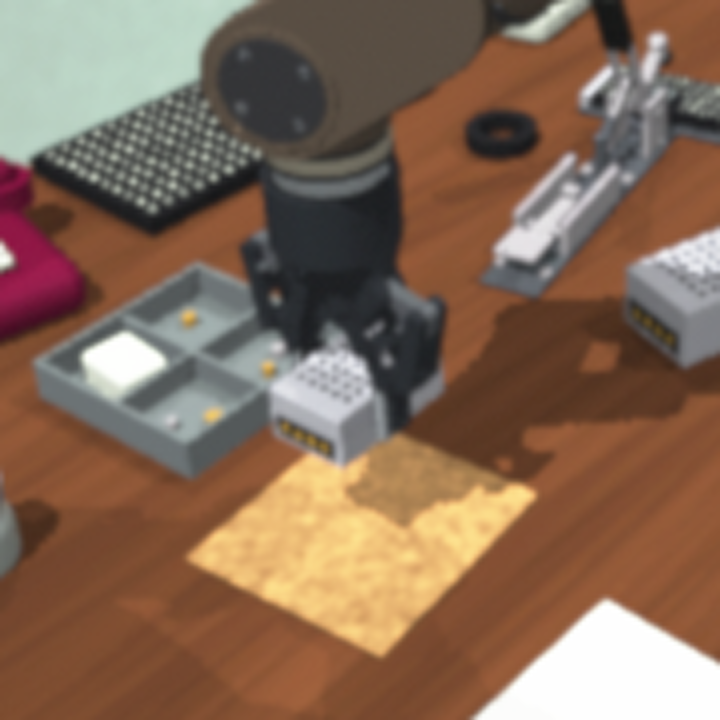

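The supply is over the middle of the cork mat, clear of the tray on the right. Lowering, the last part in small steps with the force watched.

>>> step_arm(deltas=[[[0,18,0],0],[[0,36,0],0],[[0,54,0],0],[[0,70,0],0],[[0,75,0],0]])

```text
clock: 7.0
eef_pos: [0.4203, 0.291, 0.0143]
eef_rot: [[0.998, 0.002, -0.063], [0.063, -0.004, 0.998], [0.002, -1.0, -0.004]]
contact_force: [-0.2, -0.5, -2.8]
opening: 0.0544
```

```bash
python3 -c "
from h import *
goto([0.4205,0.294,0.006],3.9)"
```

```text
clock 7.0 TCP [0.4203 0.291  0.0143] ang 3.64 tilt [ 0.002 -1.    -0.004] q [ 0.41  0.23  2.1  -0.01  0.81  0.35] F [-0.2 -0.5 -2.8] open 0.0544
delta [0.4 8.3 3.1] twist -0.3
```

>>> step_arm(deltas=[[[0,2,0],0],[[0,4,0],0],[[0,6,0],0],[[0,8,0],0]])

```text
clock: 7.4
eef_pos: [0.421, 0.2911, 0.0069]
eef_rot: [[0.998, 0.004, -0.063], [0.063, -0.003, 0.998], [0.003, -1.0, -0.003]]
contact_force: [-0.2, 0.6, -2.1]
opening: 0.0543
```

```bash
python3 - <<'E'
from h import *
goto([0.4205,0.294,0.006],3.9)
b=robot.read_camera("side")
crop(b,120,190,260,330,4,"pics/s5.png")
E
```

```text
clock 7.4 TCP [0.421  0.2911 0.0069] ang 3.63 tilt [ 0.0035 -1.     -0.0035] q [ 0.41  0.24  2.1  -0.01  0.8   0.35] F [-0.2  0.6 -2.1] open 0.0543
delta [-0.3  0.9  2.9] twist -0.3
```

View pics/s5.png

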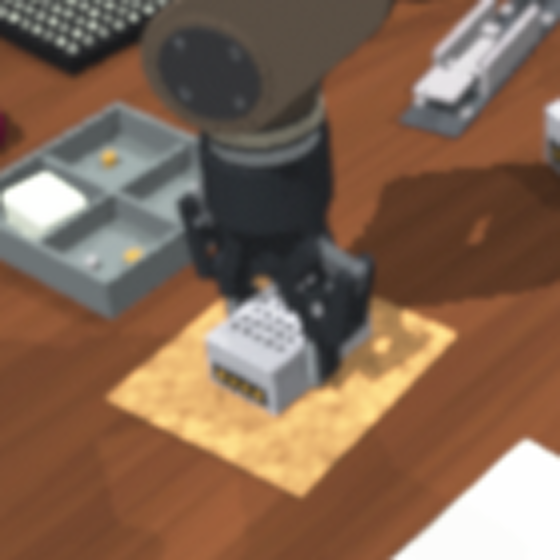

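Still hanging, at -2.1 N and a few mm up, so I keep inching down.

>>> step_arm(deltas=[[[0,1,0],0],[[0,2,0],0],[[0,2,0],0]])

```text
clock: 7.75
eef_pos: [0.4205, 0.2911, 0.0044]
eef_rot: [[0.998, 0.003, -0.064], [0.064, -0.004, 0.998], [0.003, -1.0, -0.004]]
contact_force: [-0.2, -1.2, -2.1]
opening: 0.054
```

```bash
python3 -c "
from h import *
goto([0.4205,0.294,0.004],3.9)"
```

```text
clock 7.75 TCP [0.4205 0.2911 0.0044] ang 3.64 tilt [ 0.0025 -1.     -0.0038] q [ 0.41  0.25  2.1  -0.01  0.79  0.35] F [-0.2 -1.2 -2.1] open 0.054
delta [0.2 0.4 2.9] twist -0.3
```

>>> step_arm(deltas=[[[0,1,0],0],[[0,2,0],0],[[0,2,0],0]])

```text
clock: 8.05
eef_pos: [0.4208, 0.2912, 0.0042]
eef_rot: [[0.998, 0.002, -0.064], [0.064, -0.004, 0.998], [0.001, -1.0, -0.004]]
contact_force: [-4.4, -2.2, 10.0]
opening: 0.0543
```

```bash
python3 -c "
from h import *
goto([0.4205,0.294,0.002],3.9)"
```

```text
clock 8.05 TCP [0.4208 0.2912 0.0042] ang 3.68 tilt [ 0.0014 -1.     -0.0043] q [ 0.41  0.25  2.1  -0.01  0.79  0.35] F [-4.4 -2.2 10. ] open 0.0543
delta [-0.1  2.2  2.8] twist -0.2
```

Contact: +10 N. Opening the fingers.

>>> step_arm(deltas=[[[0,0,0],0],[[0,0,0],0],[[0,0,0],0],[[0,0,0],0],[[0,0,0],0]], grip=1)

```text
clock: 8.55
eef_pos: [0.4207, 0.2912, 0.004]
eef_rot: [[0.998, 0.002, -0.064], [0.064, -0.004, 0.998], [0.001, -1.0, -0.004]]
contact_force: [0.1, -0.1, 0.6]
opening: 0.0855
```

```bash
python3 - <<'E'
from h import *
goto([0.4205,0.294,0.12],3.9)
a=robot.read_camera("wrist")
cv2.imwrite("pics/w6.png",a[:,:,::-1])
E
```

```text
clock 8.55 TCP [0.4207 0.2912 0.004 ] ang 3.68 tilt [ 0.0013 -1.     -0.0044] q [ 0.41  0.25  2.1  -0.01  0.79  0.35] F [ 0.1 -0.1  0.6] open 0.0855
delta [ 1.00e-01 -1.16e+02  2.30e+00] twist -0.2
```

View pics/w6.png

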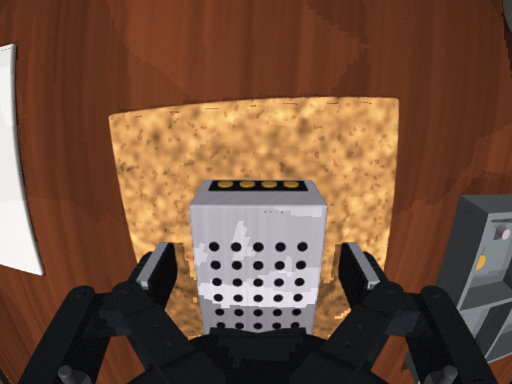

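The supply stands on the mat with the fingers free on both sides. Rising straight up, then checking.

>>> step_arm(deltas=[[[0,-20,0],0],[[0,-55,0],0],[[0,-100,0],0],[[0,-150,0],0],[[0,-200,0],0]])

```text
clock: 9.1
eef_pos: [0.4198, 0.2918, 0.2055]
eef_rot: [[0.998, 0.001, -0.064], [0.064, -0.005, 0.998], [0.0, -1.0, -0.005]]
contact_force: [0.8, 0.0, -0.0]
opening: 0.0855
```

```bash
cat >> h.py <<'E'
PV=np.array([.5822,-.1938]); U=np.array([-.228,.9737]); V=np.array([.9737,.228])
def press(y,z,x=0): return np.r_[PV+y/1000*U+x/1000*V,z/1000]
E
python3 - <<'E'
from h import *
goto(press(20,240),13.2)
s=robot.observe(); a=robot.read_camera("wrist"); cv2.imwrite("pics/w7.png",a[:,:,::-1])
for r in robot.place_of("wrist","supply"): print(round(r["p"],2),np.round(r["centre"],4))
for r in robot.place_of("wrist","mat"): print("mat",round(r["p"],2),np.round(r["centre"],4))
print("jaw end",tri([ray("side",(264,160)),ray("top",(325,152.5))]))
E
```

```text
clock 9.1 TCP [0.4198 0.2918 0.2055] ang 3.67 tilt [ 5.0e-04 -1.0e+00 -4.6e-03] q [ 0.41 -0.05  2.   -0.    1.2   0.35] F [ 0.8  0.  -0. ] open 0.0855
delta [ 127.7  -32.3 -475.4] twist -9.5
0.66 [0.421  0.2843 0.0037]
0.43 [0.5337 0.0155 0.0266]
mat 0.69 [ 0.1893  0.3257 -0.001 ]
jaw end [ 0.5943834  -0.24174186  0.08095773]
```

View pics/w7.png

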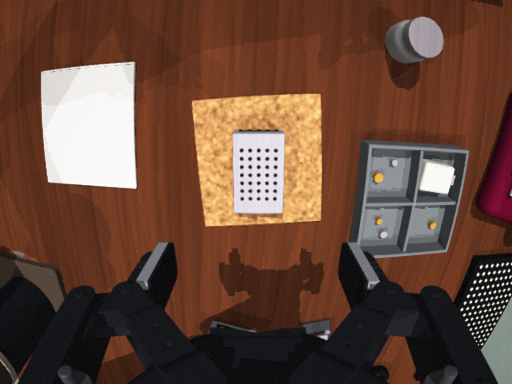

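The supply sits square in the middle of the mat at (258,172) px, seen as (0.421,0.284,0.004). Now I shut the fingers and go above the handle's jaw side.

>>> step_arm(deltas=[[[13,-30,-48],-3],[[26,-45,-96],-6],[[40,-45,-145],-9.5],[[53,-45,-195],-9.5],[[66,-45,-244],-9.5]], grip=0)

```text
clock: 9.75
eef_pos: [0.4988, 0.0662, 0.2533]
eef_rot: [[0.974, 0.009, -0.228], [0.228, 0.0, 0.974], [0.009, -1.0, -0.002]]
contact_force: [0.7, 0.3, -0.2]
opening: 0.0123
```

```bash
python3 -c "
from h import *
goto(press(20,250),13.2)"
```

```text
clock 9.75 TCP [0.4988 0.0662 0.2533] ang 13.2 tilt [ 0.0085 -1.     -0.002 ] q [-0.07 -0.12  1.97  0.    1.28 -0.3 ] F [ 0.7  0.3 -0.2] open 0.0123
delta [  21.8    4.  -252.2] twist 0.0
```

>>> step_arm(deltas=[[[5,2,-50],0],[[9,3,-100],0],[[14,4,-150],0],[[18,4,-200],0],[[22,4,-245],0]])

```text
clock: 10.25
eef_pos: [0.5757, -0.1692, 0.2474]
eef_rot: [[0.974, 0.005, -0.228], [0.228, 0.002, 0.974], [0.006, -1.0, 0.0]]
contact_force: [0.2, -1.0, 0.1]
opening: 0.0003
```

```bash
python3 - <<'E'
from h import *
goto(press(20,250),13.2)
s=robot.observe(); a=robot.read_camera("wrist"); cv2.imwrite("pics/w8.png",a[:,:,::-1])
for t in ["handle_end","pivot","paddle"]:
  for r in robot.place_of("wrist",t): 
    if r["p"]>.2:
      d=r["centre"][:2]-PV; print(t,round(r["p"],2),np.round(r["centre"],4),"px",np.round(wproj(r["centre"],s["eef_pos"],s["eef_rot"])),"press xy",np.round([d@V*1000,d@U*1000],1))
for q in [press(53,167.5),press(0,43),press(212,29)]: print(wproj(q,s["eef_pos"],s["eef_rot"]))
E
```

```text
clock 10.25 TCP [ 0.5757 -0.1692  0.2474] ang 13.16 tilt [ 5.7e-03 -1.0e+00  5.0e-04] q [-0.46  0.11  1.75  0.    1.28 -0.69] F [ 0.2 -1.   0.1] open 0.0003
delta [ 0.8 -2.6 -5.4] twist -0.0
handle_end 0.71 [ 0.571  -0.1417  0.168 ] px [259. 162.] press xy [ 1.  53.3]
pivot 0.73 [ 0.5818 -0.1938  0.0446] px [257. 181.] press xy [-0.4  0.1]
paddle 0.66 [0.5337 0.0112 0.026 ] px [256.   9.] press xy [ -0.5 210.7]
[257.33137138 161.98831259]
[256.83831714 180.77721483]
[256.50936065   7.59648571]
```

View pics/w8.png

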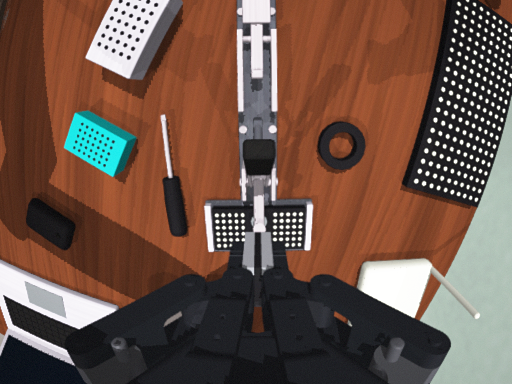

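The network's points match my press frame to within 2 mm: handle end at press (1, 53), pivot at (0, 0), paddle at (0, 211). Descending behind the handle, then pushing along its arc.

```bash
python3 - <<'E'
from h import *
s=robot.observe(); R=s["eef_rot"]
for t in [64,60,52,44,36,28,20,14,8,4,0,-1]:
    a=np.radians(t); r=136
    y=r*np.cos(a)-8*np.sin(a)-11; z=43+r*np.sin(a)+8*np.cos(a)
    print(t,round(y),round(z),np.round((press(y,z)-s["eef_pos"])*1000@R,0))
E
```

```text
64 41 169 [ 0. 79. 15.]
60 50 165 [ 0. 83. 23.]
52 66 155 [ 0. 92. 40.]
44 81 143 [  0. 104.  54.]
36 94 129 [  0. 118.  67.]
28 105 114 [ -0. 134.  78.]
20 114 97 [ -0. 150.  87.]
14 119 84 [ -0. 164.  92.]
8 123 70 [ -0. 178.  96.]
4 124 60 [ -0. 187.  97.]
0 125 51 [ -0. 197.  98.]
-1 125 49 [ -0. 199.  98.]
```

>>> step_arm(deltas=[[[0,40,0],0],[[0,80,0],0],[[0,80,8],0],[[0,80,15],0],[[0,84,23],0]])

```text
clock: 10.95
eef_pos: [0.5721, -0.1452, 0.1668]
eef_rot: [[0.974, 0.01, -0.228], [0.228, -0.001, 0.974], [0.009, -1.0, -0.004]]
contact_force: [-0.3, -3.8, 2.1]
opening: -0.0002
```

```bash
python3 - <<'E'
from h import *
s=robot.observe(); R=s["eef_rot"]; d=s["eef_pos"][:2]-PV
print("press",d@V*1e3,d@U*1e3,s["eef_pos"][2]*1e3,s["contact_force"],s["clock"])
for t in [52,44,36,28,20]:
    a=np.radians(t); r=136
    y=r*np.cos(a)-8*np.sin(a)-11; z=43+r*np.sin(a)+8*np.cos(a)
    print(t,round(y),round(z),np.round((press(y,z)-s["eef_pos"])*1000@R,0))
a=robot.read_camera("wrist"); cv2.imwrite("pics/w9.png",a[:,:,::-1])
a=robot.read_camera("side"); crop(a,190,110,330,250,4,"pics/s9.png")
E
```

```text
press 1.2418235335769867 49.62827247709693 166.7690799729743 [-0.25043404 -3.83635916  2.0669178 ] 10.95
52 66 155 [-1. 12. 17.]
44 81 143 [-1. 23. 32.]
36 94 129 [-2. 37. 45.]
28 105 114 [-2. 53. 56.]
20 114 97 [-2. 69. 65.]
```

View pics/w9.png

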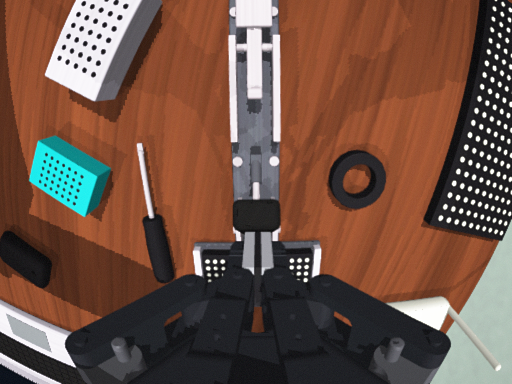

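View pics/s9.png

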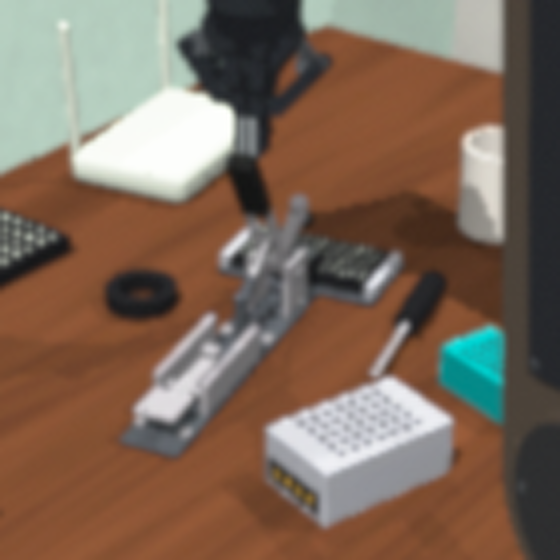

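Contact made, with about 4 N on the tool and the fingertips on the grip's jaw side. Continuing along the arc.

>>> step_arm(deltas=[[[-1,12,17],0],[[-1,23,32],0],[[-1,37,45],0],[[-1,53,56],0],[[-1,69,65],0]])

```text
clock: 11.55
eef_pos: [0.5575, -0.0804, 0.0986]
eef_rot: [[0.973, 0.012, -0.228], [0.228, -0.0, 0.974], [0.012, -1.0, -0.003]]
contact_force: [-1.1, -3.9, 4.5]
opening: 0.0003
```

```bash
python3 - <<'E'
from h import *
s=robot.observe(); R=s["eef_rot"]; d=s["eef_pos"][:2]-PV
print("press",d@V*1e3,d@U*1e3,s["eef_pos"][2]*1e3,s["contact_force"],s["clock"])
for t in [14,8,4,0,-1]:
    a=np.radians(t); r=136
    y=r*np.cos(a)-8*np.sin(a)-11; z=43+r*np.sin(a)+8*np.cos(a)
    print(t,round(y),round(z),np.round((press(y,z)-s["eef_pos"])*1000@R,0))
a=robot.read_camera("side"); crop(a,190,110,330,250,4,"pics/s10.png")
E
```

```text
press 1.8166491061097871 116.01081182269681 98.58675385919325 [-1.14438603 -3.89956414  4.51185249] 11.55
14 119 84 [-2. 15.  3.]
8 123 70 [-2. 29.  7.]
4 124 60 [-2. 38.  8.]
0 125 51 [-2. 48.  9.]
-1 125 49 [-2. 50.  9.]
```

View pics/s10.png

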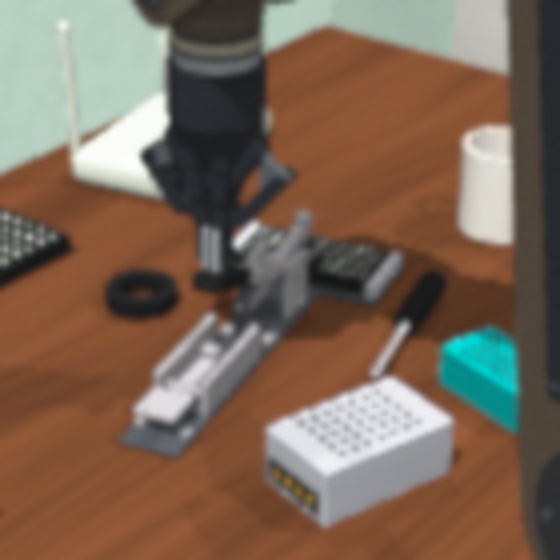

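>>> step_arm(deltas=[[[-2,15,3],0],[[-2,28,6],0],[[-2,37,8],0],[[-2,44,9],0],[[-2,48,9],0]])

```text
clock: 12.1
eef_pos: [0.5536, -0.07, 0.0498]
eef_rot: [[0.974, 0.009, -0.228], [0.228, 0.004, 0.974], [0.01, -1.0, 0.001]]
contact_force: [-7.2, 5.2, 30.2]
opening: 0.0006
```

```bash
python3 - <<'E'
from h import *
goto(press(125,49),13.2)
a=robot.read_camera("side"); crop(a,190,110,330,250,4,"pics/s11.png")
a=robot.read_camera("wrist"); cv2.imwrite("pics/w11.png",a[:,:,::-1])
E
```

```text
clock 12.1 TCP [ 0.5536 -0.07    0.0498] ang 13.19 tilt [ 0.0099 -1.      0.0014] q [-0.31  0.25  1.99  0.01  0.9  -0.55] F [-7.2  5.2 30.2] open 0.0006
delta [-0.4  0.8 -2. ] twist -0.0
```

View pics/s11.png

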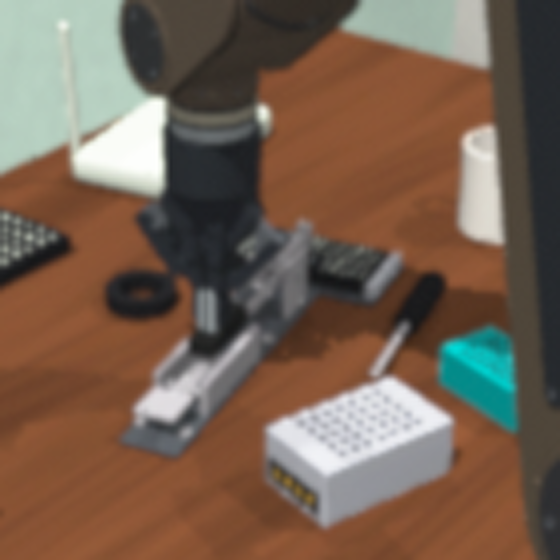

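View pics/w11.png

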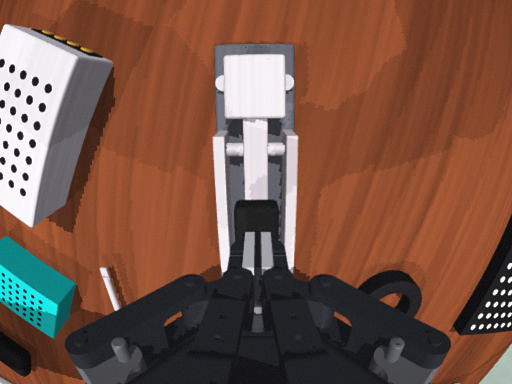

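Force is up to 30 N with the tip at 50 mm, so the handle is on its stop. I back off straight up to see whether it stays locked.

>>> step_arm(deltas=[[[0,-4,0],0],[[0,-10,0],0],[[0,-30,0],0],[[0,-60,10],0],[[0,-90,20],0]])

```text
clock: 12.7
eef_pos: [0.5463, -0.0506, 0.1394]
eef_rot: [[0.974, 0.004, -0.227], [0.227, 0.005, 0.974], [0.005, -1.0, 0.004]]
contact_force: [-0.1, -0.2, -0.5]
opening: 0.0003
```

```bash
python3 - <<'E'
from h import *
goto(press(212,100),13.2)
s=robot.observe()
a=robot.read_camera("wrist"); cv2.imwrite("pics/w12.png",a[:,:,::-1])
for t in ["handle_end","paddle","pivot","stud_top"]:
  for r in robot.place_of("wrist",t): 
    if r["p"]>.2:
      d=r["centre"][:2]-PV; print(t,round(r["p"],2),np.round(r["centre"],4),"px",np.round(wproj(r["centre"],s["eef_pos"],s["eef_rot"])),"press xy",np.round([d@V*1000,d@U*1000],1))
a=robot.read_camera("side"); crop(a,190,110,330,250,4,"pics/s12.png")
E
```

```text
clock 12.7 TCP [ 0.5463 -0.0506  0.1394] ang 13.14 tilt [ 0.005  -1.      0.0039] q [-0.28  0.1   1.97  0.01  1.07 -0.51] F [-0.1 -0.2 -0.5] open 0.0003
delta [ 2.  39.7 64.2] twist -0.1
paddle 0.69 [0.5299 0.0132 0.0287] px [255. 110.] press xy [ -3.7 213.5]
pivot 0.74 [ 0.583  -0.1927  0.0457] px [260. 321.] press xy [1.  0.9]
```

View pics/s12.png

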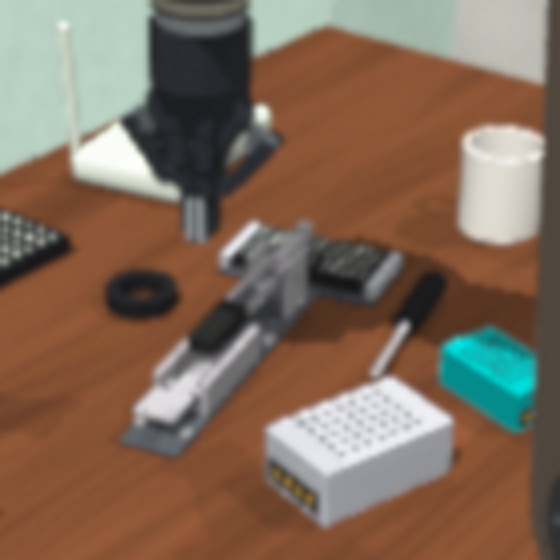

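View pics/w12.png

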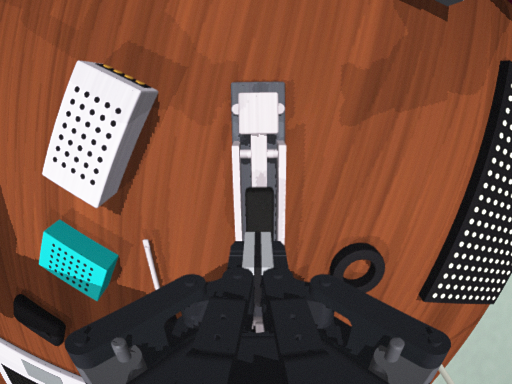

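The handle lies level between the rails with nothing touching it: black grip at (217,327) in the side crop and (259,205) in the wrist view. It is locked. Moving over the paddle.

```bash
python3 - <<'E'
from h import *
for q in [press(213,139),press(213,45),press(213,31)]: goto(q,13.2)
a=robot.read_camera("top"); crop(a,225,115,355,250,4,"pics/t12.png")
a=robot.read_camera("side"); crop(a,230,140,310,220,7,"pics/s12b.png")
for n in ["side","top"]:
    if n=="side": robot.read_camera("side") if 0 else None
E
```

```text
clock 13.0 TCP [ 0.5467 -0.0507  0.1383] ang 13.18 tilt [ 0.0059 -1.      0.0034] q [-0.28  0.1   1.97  0.01  1.07 -0.51] F [0.2 0.2 0.4] open 0.0
delta [ 2.  -0.5 65.6] twist -0.0
clock 13.0 TCP [ 0.5467 -0.0507  0.1383] ang 13.18 tilt [ 0.0059 -1.      0.0034] q [-0.28  0.1   1.97  0.01  1.07 -0.51] F [0.2 0.2 0.4] open 0.0
delta [ 1.4 93.5 65.3] twist -0.0
clock 13.0 TCP [ 0.5467 -0.0507  0.1383] ang 13.18 tilt [ 0.0059 -1.      0.0034] q [-0.28  0.1   1.97  0.01  1.07 -0.51] F [0.2 0.2 0.4] open 0.0
delta [  1.3 107.5  65.2] twist -0.0
```

View pics/t12.png

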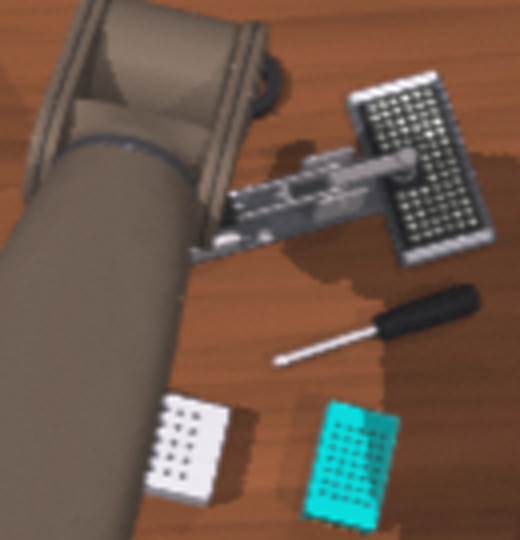

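View pics/s12b.png

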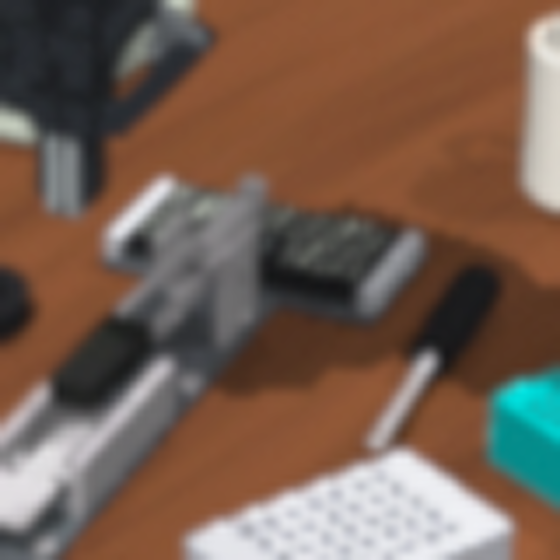

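The top view shows the jaw lying flat, down over the stud at (405,162). Proceeding to the paddle.

>>> step_arm(deltas=[[[1,0,33],0],[[1,10,65],0],[[1,50,65],0],[[1,90,65],0],[[1,95,65],0]])

```text
clock: 13.6
eef_pos: [0.5281, 0.014, 0.0373]
eef_rot: [[0.974, -0.008, -0.228], [0.228, 0.007, 0.974], [-0.006, -1.0, 0.009]]
contact_force: [-0.7, 0.7, -0.9]
opening: -0.0002
```

```bash
python3 - <<'E'
from h import *
for q in [press(213,29),press(213,17)]: goto(q,13.2)
a=robot.read_camera("side"); crop(a,190,140,290,240,5,"pics/s13.png")
E
```

```text
clock 13.6 TCP [0.5281 0.014  0.0373] ang 13.17 tilt [-0.0064 -0.9999  0.0086] q [-0.17  0.22  2.05  0.01  0.88 -0.4 ] F [-0.7  0.7 -0.9] open -0.0002
delta [ 5.3  8.2 -1.8] twist -0.0
clock 13.6 TCP [0.5281 0.014  0.0373] ang 13.17 tilt [-0.0064 -0.9999  0.0086] q [-0.17  0.22  2.05  0.01  0.88 -0.4 ] F [-0.7  0.7 -0.9] open -0.0002
delta [ 5.4 20.2 -1.9] twist -0.0
```

View pics/s13.png

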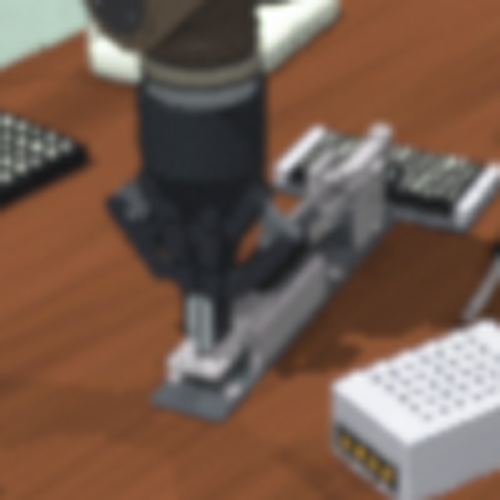

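The fingertips are just above the paddle, about 5 mm off sideways, which I correct. Pressing down.

>>> step_arm(deltas=[[[5,4,-1],0],[[5,9,-1],0],[[5,13,-1],0],[[5,16,-1],0],[[5,18,-1],0]])

```text
clock: 14.15
eef_pos: [0.5359, 0.0145, 0.0223]
eef_rot: [[0.974, -0.002, -0.227], [0.227, 0.007, 0.974], [-0.0, -1.0, 0.008]]
contact_force: [0.6, 5.1, 3.5]
opening: -0.0
```

```bash
python3 - <<'E'
from h import *
for q in [press(213,17)]: goto(q,13.2)
a=robot.read_camera("side"); crop(a,190,110,330,250,4,"pics/s14.png")
a=robot.read_camera("wrist"); cv2.imwrite("pics/w14.png",a[:,:,::-1])
E
```

```text
clock 14.15 TCP [0.5359 0.0145 0.0223] ang 13.12 tilt [-4.0e-04 -1.0e+00  7.8e-03] q [-0.17  0.26  2.04  0.01  0.84 -0.4 ] F [0.6 5.1 3.5] open -0.0
delta [-2.4  5.3 -0.4] twist -0.1
```

View pics/s14.png

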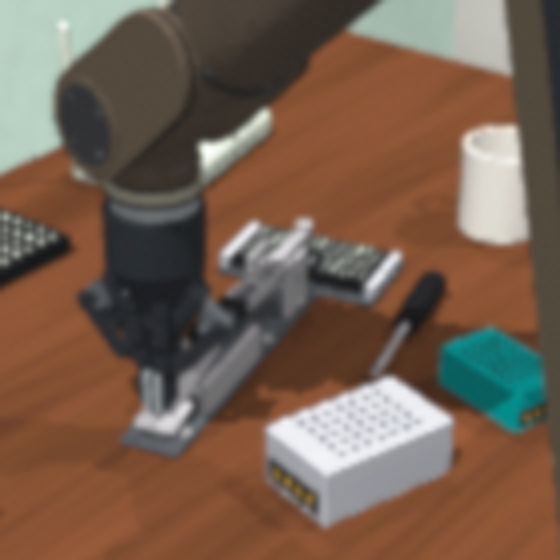

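View pics/w14.png

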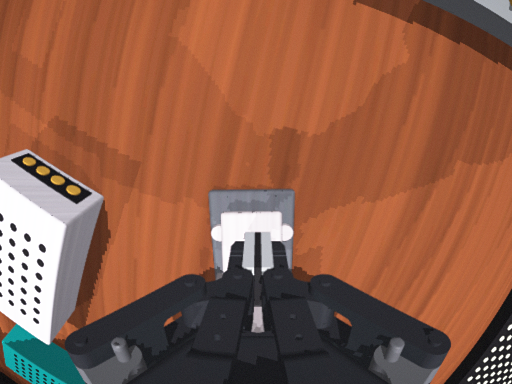

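The handle has not sprung up yet at z = 22 mm. I press further.

>>> step_arm(deltas=[[[-2,2,0],0],[[-2,4,0],0],[[-2,6,0],0],[[-2,8,0],0]])

```text
clock: 14.65
eef_pos: [0.5352, 0.0137, 0.0172]
eef_rot: [[0.974, -0.002, -0.228], [0.228, 0.007, 0.974], [-0.0, -1.0, 0.007]]
contact_force: [-7.9, 5.0, 30.2]
opening: -0.0004
```

```bash
python3 - <<'E'
from h import *
for q in [press(213,14)]: goto(q,13.2)
a=robot.read_camera("side"); crop(a,190,110,330,250,4,"pics/s15.png")
E
```

```text
clock 14.65 TCP [0.5352 0.0137 0.0172] ang 13.16 tilt [-3.0e-04 -1.0e+00  6.8e-03] q [-0.17  0.27  2.04  0.01  0.83 -0.4 ] F [-7.9  5.  30.2] open -0.0004
delta [-1.6  3.2  0.2] twist -0.0
```

View pics/s15.png

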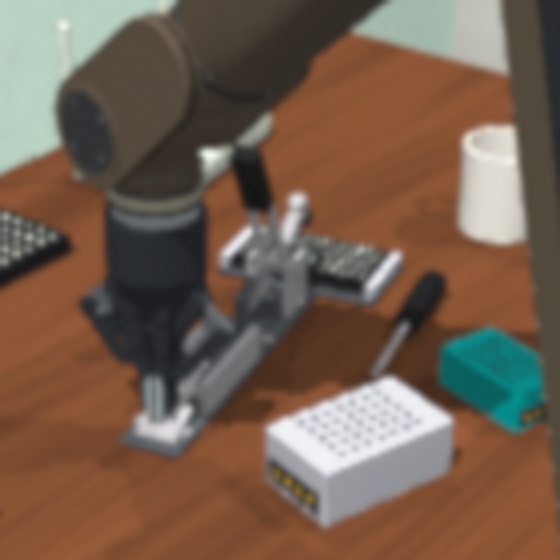

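The handle has sprung up, with the black grip at (252,180). I let go of the paddle and rise clear.

>>> step_arm(deltas=[[[0,-5,0],0],[[0,-12,0],0],[[0,-40,10],0],[[0,-80,20],0],[[0,-130,30],0]])

```text
clock: 15.2
eef_pos: [0.5257, 0.0417, 0.1445]
eef_rot: [[0.974, -0.01, -0.227], [0.227, 0.006, 0.974], [-0.009, -1.0, 0.008]]
contact_force: [1.8, -0.3, -0.3]
opening: 0.0
```

```bash
python3 - <<'E'
from h import *
goto(press(213,200),13.2)
s=robot.observe()
a=robot.read_camera("wrist"); cv2.imwrite("pics/w16.png",a[:,:,::-1])
for t in ["handle_end","stud_top","paddle"]:
  for r in robot.place_of("wrist",t):
    if r["p"]>.2: d=r["centre"][:2]-PV; print(t,round(r["p"],2),np.round(r["centre"],4),"press",np.round([d@V*1000,d@U*1000],1))
a=robot.read_camera("side"); cv2.imwrite("pics/s16.png",a[:,:,::-1]); crop(a,230,130,310,200,7,"pics/s16c.png")
for t in ["supply","stud_top","handle_end"]:
  for r in robot.place_of("side",t):
    if r["p"]>.2: print("side",t,round(r["p"],2),np.round(r["centre"],4))
a=robot.read_camera("top"); cv2.imwrite("pics/t16.png",a[:,:,::-1]);crop(a,295,130,355,190,8,"pics/t16c.png")
E
```

```text
clock 15.2 TCP [0.5257 0.0417 0.1445] ang 13.14 tilt [-0.0086 -0.9999  0.0082] q [-0.12  0.06  2.01  0.01  1.09 -0.35] F [ 1.8 -0.3 -0.3] open 0.0
delta [  0.8 -55.7 -28.7] twist -0.1
paddle 0.63 [0.5335 0.0141 0.0264] press [ -0.  213.5]
side supply 0.95 [ 0.384  -0.0345  0.0023]
side supply 0.9 [ 0.358  -0.1985  0.0021]
side supply 0.61 [0.4223 0.2861 0.0038]
side handle_end 0.63 [ 0.5695 -0.1419  0.1658]
```

View pics/s16.png

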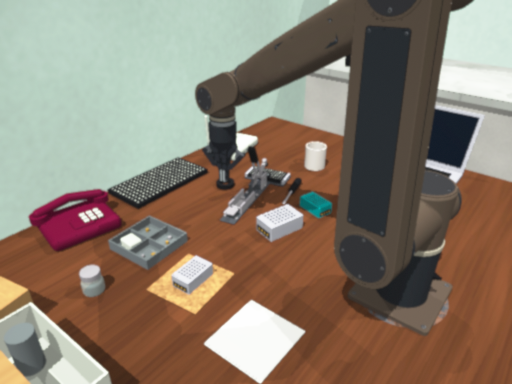

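View pics/s16c.png

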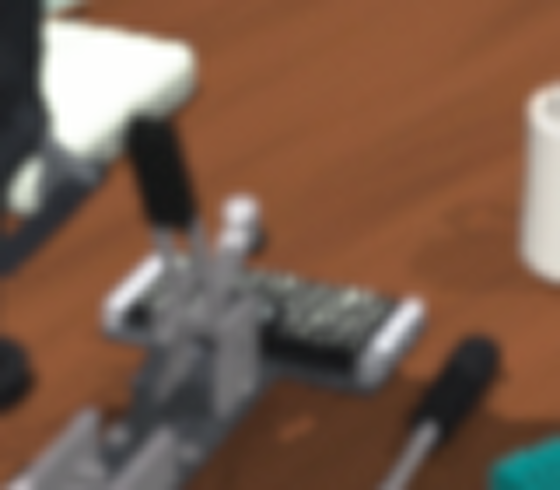

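View pics/t16c.png

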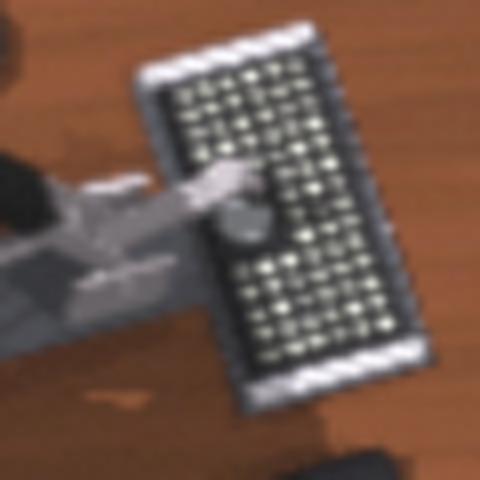

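View pics/t16.png

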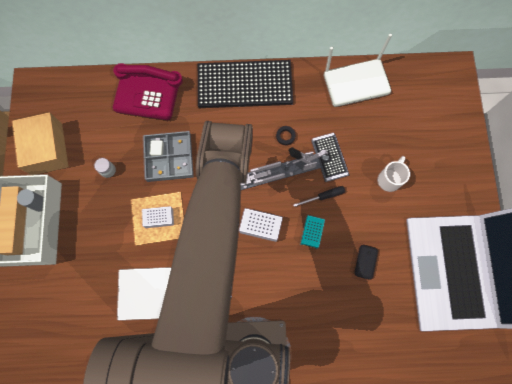

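The handle is up again, the supply is on the mat and the bystanders look undisturbed. One more check: a wrist view of the stud, to measure its height.

```bash
python3 -c "
from h import *
goto(press(-130,250,-60),13.2)"
```

```text
clock 15.65 TCP [0.5273 0.0417 0.1444] ang 13.14 tilt [-0.0048 -1.      0.008 ] q [-0.12  0.06  2.    0.01  1.09 -0.35] F [-0.3 -0.9 -1.4] open -0.0001
delta [ -60.5 -108.3 -371. ] twist -0.1
```

>>> step_arm(deltas=[[[0,-50,0],0],[[-20,-95,0],0],[[-60,-108,-20],0],[[-60,-108,-70],0],[[-60,-108,-120],0]])

```text
clock: 16.15
eef_pos: [0.4961, -0.0903, 0.2521]
eef_rot: [[0.973, -0.005, -0.229], [0.229, 0.006, 0.973], [-0.004, -1.0, 0.007]]
contact_force: [1.1, 0.9, 0.3]
opening: 0.0003
```

>>> step_arm(deltas=[[[0,0,-50],0],[[0,0,-100],0],[[0,0,-150],0],[[0,0,-200],0],[[0,0,-250],0]])

```text
clock: 16.65
eef_pos: [0.5528, -0.3352, 0.2484]
eef_rot: [[0.974, -0.007, -0.228], [0.228, 0.008, 0.974], [-0.005, -1.0, 0.009]]
contact_force: [0.5, 0.6, 0.5]
opening: -0.0002
```

```bash
python3 - <<'E'
from h import *
goto(press(-130,200,-60),13.2)
s=robot.observe(); np.savez("wa.npz",p=s["eef_pos"],r=s["eef_rot"])
a=robot.read_camera("wrist"); cv2.imwrite("pics/w17.png",a[:,:,::-1]); np.save("wa.npy",a)
for r in robot.place_of("wrist","stud_top"): print(r["p"],r["centre"])
for z in (29,23.5): print(z,wproj(press(-60,z),s["eef_pos"],s["eef_rot"]))
E
```

```text
clock 16.65 TCP [ 0.5528 -0.3352  0.2484] ang 13.2 tilt [-0.0053 -0.9999  0.0093] q [-0.7   0.22  1.63  0.    1.31 -0.93] F [0.5 0.6 0.5] open -0.0002
delta [ 1.1 48.4  0.5] twist -0.0
29 [308.23846543 102.82529504]
23.5 [307.51762329 102.70572435]
```

View pics/w17.png

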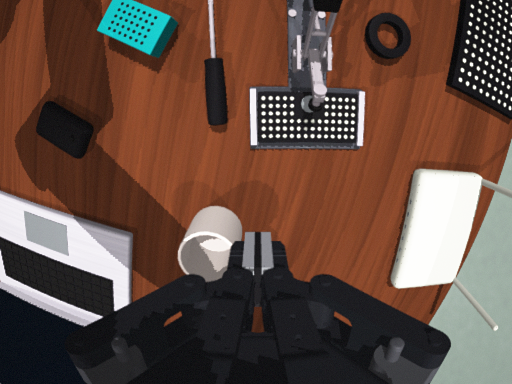

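At this range 5 mm of stud height moves it only 0.7 px. I take a lower, sideways view, staying above the mug's 85 mm.

>>> step_arm(deltas=[[[-40,0,20],0],[[-80,40,40],0],[[-120,85,50],0],[[-120,125,50],0],[[-120,138,50],0]])

```text
clock: 17.25
eef_pos: [0.4188, -0.3122, 0.1043]
eef_rot: [[0.975, -0.016, -0.222], [0.223, 0.015, 0.975], [-0.012, -1.0, 0.018]]
contact_force: [0.2, 0.8, -0.5]
opening: -0.0002
```

```bash
python3 - <<'E'
from h import *
goto(press(-80,110,-180),13.2)
s=robot.observe(); p,r=s["eef_pos"],s["eef_rot"]
a=robot.read_camera("wrist")
sup=wproj(press(-60,22),p,r).astype(int); print(sup)
def ring(y,z,rad): 
    t=np.linspace(0,2*np.pi,24); return np.array([press(y+rad*np.sin(k),z,rad*np.cos(k)) for k in t])
o=a[:,:,::-1].copy(); x0,y0=sup[0]-45,sup[1]-40
big=cv2.resize(o[max(y0,0):y0+80,x0:x0+90],None,fx=7,fy=7,interpolation=cv2.INTER_CUBIC)
def line(im,P,c): 
    uv=(wproj(P,p,r)-[x0,max(y0,0)]+.5)*7-.5
    cv2.polylines(im,[np.round(uv).astype(np.int32)],False,c,1)
b2=big.copy()
line(b2,ring(-60,29,11),(0,0,255)); line(b2,ring(-60,23.5,11),(0,255,0))
rect=np.array([press(-45,20,-64),press(-45,20,64),press(-109,20,64),press(-109,20,-64),press(-45,20,-64)]); line(b2,rect,(255,255,0))
cv2.imwrite("pics/stud_a.png",big); cv2.imwrite("pics/stud_b.png",b2)
E
```

```text
clock 17.25 TCP [ 0.4188 -0.3122  0.1043] ang 12.86 tilt [-0.0121 -0.9998  0.0177] q [-0.83  0.11  2.03 -0.    1.02 -1.06] F [ 0.2  0.8 -0.5] open -0.0002
delta [ 6.1 -5.8 -1.8] twist -0.3
[459 176]
```

View pics/stud_a.png

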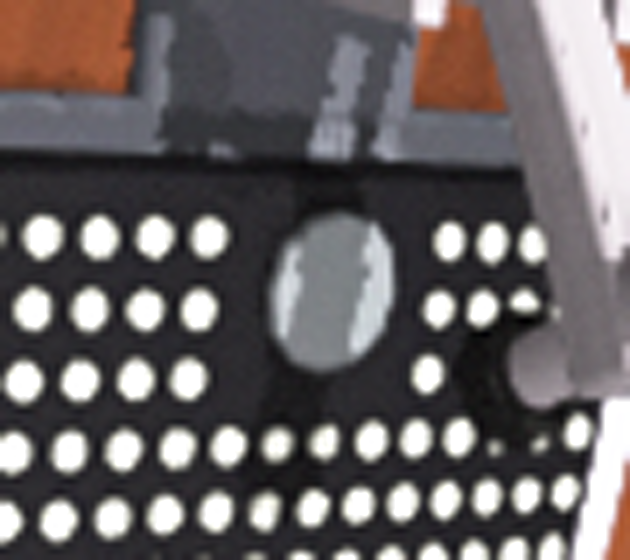

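View pics/stud_b.png

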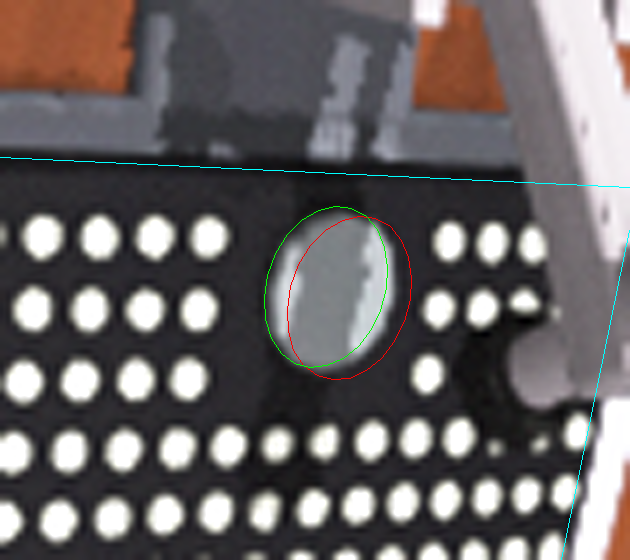

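The stud's disc spans x 270–395 in the crop. The model gives 265–388 for pressed home (green) and 287–411 for unpressed (red), so the stud is home. The arm is free of everything, so I hand in.

```bash
python3 - <<'E'
from h import *
a=robot.read_camera("side"); crop(a,130,120,330,320,3,"pics/final.png")
print(robot.observe()["contact_force"],robot.observe()["clock"])
print(robot.close_job())
E
```

```text
[ 0.56937739 -0.49698895  0.69754938] 17.35
the job is handed in; nothing more can be done
None
```

View pics/final.png

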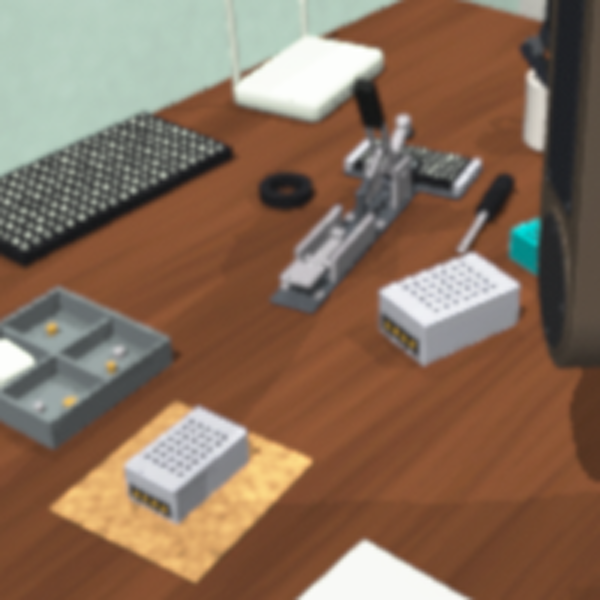

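The job is handed in at 17.35 s. In the order asked:

- **Supply:** I lifted it off the rails and lowered it until it touched the cork mat, same way up. It rests at about (0.42, 0.285), near the mat's centre.
- **Handle:** I pushed it down along its arc until it stopped. It stayed locked when I let go.
- **Release:** I pressed the paddle and the handle sprang up.

**Last checks:**
- The final side picture shows the handle up, the paddle back up and the supply on the mat. The loose things in view are where they were.
- At the end the force reading was noise only, with the arm touching nothing.
- A close wrist view put the stud's outline within about 1 px of pressed home, and 2 to 3 px from its starting height.

**What disagreed or fell short:**
- The networks did not find the stud in the last wrist view, so I judged it from the picture and calibration alone.
- The wrist view's mat detection only reported the white paper, so the mat's place comes from the side and top cameras.
- The wrist force read about 30 N at the end of both the handle push and the paddle push. That is below both force limits (40 N and 120 N).

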